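Clamp a repaired frame moulding with the click-stop screw

ROBOT

A 7-joint arm with a two-finger parallel gripper is mounted at the origin on the work surface. World frame = base frame: x ahead of the robot, y to its left, z up, the work surface at z = 0. Lengths are in m, angles in rad, forces in N, time in s.
With the tool pointing down it reaches from about 0.425 to 1.025 m from the base axis. Payload 3.6 kg.
Tool frame: the origin (TCP) lies on the centre line of the jaws, within the pads' length; the fingertips stand 11 mm ahead of it and the grasp point (between the pads) lies 8 mm behind it; z points along the fingers, y is the line along which they close (so a half turn about z gives the same grasp; the last joint's range is limited). The gripper opens to 85 mm and grips with 20 to 120 N. Pads are 22 mm wide; open, the fingers measure 114 mm over their backs; the gripper's body (76 mm by 85 mm) begins 54 mm behind the grasp point. The pads swing forward as they close: fully open they stand 13 mm farther back than shut.
Start: joints at [1.008, 0.591, 0.048, 1.609, -0.033, 0.943, -0.034], TCP at [0.328, -0.647, 0.242] pointing down, gripper open.
Joint ranges: [-2.69, 2.69], [-0.47, 2.24], [-1.27, 1.36], [0.19, 2.51], [-1.53, 4.68], [0.08, 2.07], [-3.09, 3.09]. Speed limits (rad/s): [2.57, 2.57, 3.14, 3.14, 3.14, 3.14, 3.14].

INTERFACE

Orientations are given as a unit quaternion [w, x, y, z].
In Python, from rig import robot gives the robot as it stands.
- The arm moves only by the tool step_arm, never from a script. Its argument "moves" is a list of rows, each an object with "delta_rot": the turn, a rotation vector about the tool's x, y, z in rad, a list of three; "dp": the shift along the tool's x, y, z in mm, a list of three; "fingers": the closure, from 0 (fully open) to 1 (shut). In form: [{"delta_rot": [wx, wy, wz], "dp": [tx, ty, tz], "fingers": fingers}, ...]. A call has 1 to 8 rows; each row is the pose to reach, as a shift and turn from the pose commanded when the call began, along the tool's axes at that moment; what a row does not reach only later rows make up. A row lasts 1/12 s, in which the tool goes at most 41.7 mm and 7.16 degrees, less where a joint would pass 70% of its speed; a pose out of reach is approached as far as the arm can. A call with a gripper value outside its range is refused whole. The fingers move at their own pace and stop on an object; the grip force is fixed at half the most. Time passes only in rows, so rows that repeat a pose let the fingers close. It gives the time, the measured TCP pose, the force, the opening and the grip force at its end, in the units of the state.
- robot.observe(): the state, without advancing time (a new reading comes with each control period).
- robot.read_camera(name): name is "scene" or "top"; returns (picture, depth): 480x640x3 uint8, blue, green, red; 480x640 float32, m along the optical axis (not along the pixel's ray), 0 where there is no reading.
- robot.camera_info(name): a dict with "mtx" (3x3 intrinsics, pixels), "pose" (4x4, takes a point from camera to world coordinates). Camera axes: x right, y down, z forward; pixel columns grow to the right and rows downward; lengths in m; the calibration is good to about 2 mm. A picture is of the moment at which its call begins. camera_info takes no time and is no camera call.
- robot.hand_in(): hands the job in; it is judged then, once.
Trained networks look in the newest picture that a camera, given by its name, has taken for a name from the list of things; names that differ only in an ending like _2 or _b are one class to them, and where a whole thing is asked for, a point or a joint stands for the part that bears it (a point fixed in the world has none). Each returns a list of dicts, best first, with "conf" (0 to 1); they miss things now and then, are a little off and sometimes report something else, mostly with a low value. They report only what shows in the picture. A call takes as long as a camera call. They do not tell look-alikes from the thing itself.
- robot.find_in(label, camera): "bbox" ([left, top, width, height] in pixels, round what is visible of it).
- robot.cut_out(label, camera): "pixels" (480x640 bool, what is visible of it) and "bbox" ([left, top, width, height] in pixels, round what is visible of it).
The state is a dict: "t": time; "joint_positions": joint angles; "dq": joint speeds; "tau": joint torques, N m; "ee_pos": TCP position; "tcp_rot": TCP orientation; "force": force on the tool from outside, world axes, zero at the start; "torque": the same for the moment, N m; "width": finger opening in m; "grip_force": force on a finger pad.
Only numpy, scipy, OpenCV 4.12 (cv2) and the standard library are available. Lean on these libraries where they do the work, as an engineer would, in place of code of your own. Each camera call takes 0.05 s, during which the arm holds its last target. There are 200 camera calls.

TASK

Lay the gilded frame moulding on the bed of the blue screw clamp and slide it gently endways, under the foot, until its end is fully home against the orange stop. Then turn the yellow knob clockwise until its clutch slips and you feel it click, and stop right there: one click is enough, three at most. Let go, leaving the moulding clamped and everything else on the table where it was.

Things in the scene. Friction and masses are not known exactly. Their poses are not given: they have to be found in the camera images.
- moulding_center (a point): centre (half-way up) of the loose straight length of frame moulding, brown wood with a gilt strip along the top: 200 mm long (its x axis), 36 mm wide (y), 30 mm high (z; the sides are flat to 25 mm, the gilt strip above is 24 mm wide), 130 g, the same from either end. It starts lying on a flat grey felt mat 6 mm thick.
- clamp: the blue screw clamp, fixed to the table. Origin on the table directly under the screw axis; x axis = the level direction in which the moulding slides in, from the open mouth to the stop; z up. Its bed is a flat plate 12 mm thick, from x = -135 to +75 mm, y +-50 mm
- rails (a point): on the bed, midway between the near ends of two straight aluminium guide rails, at x = -10 mm of the clamp; axes as the clamp's. The rails run from here 40 mm along +x, 12 mm high above the bed, 40 mm apart (the moulding is 36 mm wide), and flare outward over the 24 mm before. Further out there is no rail and fingers may straddle the moulding
- bridge_top (a point): on the screw axis at the top face of the clamp's arm, 110 mm above the table; axes as the clamp's. The arm is 36 mm wide and 20 mm thick and reaches over the bed from a column at x = 47 to 75 mm (44 mm wide) to x = -25 mm; the screw goes through it
- stop: orange stop block at the end of the bed, fixed to the clamp (same origin and axes); its face stands at x = +30 mm, 44 mm wide, from 12 to 32 mm above the table. Push against it with less than 20 N
- seat (a point): where the moulding's centre is when it lies fully home on the bed: 70 mm from the screw axis towards the mouth, 27 mm above the table; axes as the clamp's
- foot: the clamp's round rubber foot under the screw, 22 mm in diameter; origin at the centre of its underside. It moves up and down without turning and starts 3 to 7 mm above the top of a moulding that lies on the bed
- knob_grip (a point): on the upright axis of the yellow ribbed round knob on top of the screw, 18 mm above its underside and 12 mm below its top; the knob is 40 mm in diameter, 30 mm high, with a red line. Clockwise from above drives the foot down 3.5 mm per rad, and knob and collar sink with it. The foot starts 0.8 to 2.1 rad of turning short of the moulding: more than one grasp may be needed
- knob_top (a point): centre of the knob's top face. Turning the knob takes up to 0.22 N m, less when it stands. Once the foot presses on the moulding the torque rises until, at about 0.3 N m (foot force 25 to 50 N), the clutch slips with a click: the torque drops at once, past zero to about 0.15 N m that pulls the knob on, then builds up to the next click, 20 degrees (0.35 rad) on. The screw locks itself
- collar (a point): centre of the steel collar, 34 mm in diameter, 6 mm high, that belongs to the screw, 1 mm below the knob and 11 to 27 mm above the arm. A red mark on its rim and the red line on the knob stand one over the other at first; each click moves the knob's line 20 degrees clockwise ahead of the mark
- tape_roll: roll of brown tape on its flat side, 96 mm diameter, 50 mm high; origin under its middle; a bystander, leave alone
- glue: white glue bottle with an orange cap, 52 mm diameter, 130 mm high; origin under its middle; a bystander, leave alone
- screwdriver: green-handled screwdriver, 200 mm, lying; origin under its middle; a bystander, leave alone
- tape_measure: yellow tape measure, 70 x 40 x 62 mm; origin under its middle; a bystander, leave alone
- offcut: short dark moulding offcut, 90 x 30 x 24 mm; origin under its middle; a bystander, leave alone
- brush: wooden-handled brush, 200 mm, lying; origin under its middle; a bystander, leave alone
- screw_tray: clear tray, 110 x 80 x 30 mm; origin under its middle; a bystander, leave alone
- moulding: the same moulding; origin at the centre of its underside
There are look-alikes about, which are no part of the job. Of the things shaped like the moulding, the wooden one is meant.

How it is judged:
On the way, in this order (a step that is already met when the one before it is completed fails the run):
1. the moulding lies flat on the bed, home against the stop (x of moulding_center in the frame of seat above -0.003 m and distance between moulding_center and seat below 0.006 m and angle between the x axis of moulding_center and the x axis of seat, either way round below 0.06 rad and angle between moulding_center's own z axis and vertical below 0.06 rad), for 0.2 s.
2. the knob has been turned until it clicked with the foot pressing on the moulding (horizontal distance between knob_mark and collar_mark above 0.0039 m and contact force between foot and moulding above 8 N), for 0.2 s.
At the end, for the whole second after the job is handed in: the moulding lies on the bed with its end within 3 mm of the stop, straight within 0.06 rad, the foot pressing on it with more than 8 N, and the knob has slipped at least one click and at most three (all of step 1 and all of step 2 and horizontal distance between knob_mark and collar_mark below 0.0175 m and linear speed of moulding below 0.01 m/s); the robot touches nothing.
It fails at once if the knob is turned on past a third click (horizontal distance between knob_mark and collar_mark above 0.0175 m).
It fails at once if the moulding is rammed against the stop (more than 20 N) (contact force between moulding and stop above 20 N).
It fails at once if another thing on the table is disturbed (moved more than 30 mm) (distance of any of tape_roll, glue, screwdriver, tape_measure, offcut, brush, screw_tray from where it was at the start of the episode above 0.03 m).
It also fails if it takes over 72 s, if anything falls off the work surface, if the arm or the gripper's body presses on something with over 40 N, if the wrist force passes 120 N, or if a joint passes its speed limit or range.

## Working session

There is one attempt and no reset: what is moved stays moved. The work goes in short steps, Python scripts to look and compute and a tool call to move; the robot and the scene stay as the last step left them, time stands still between calls to the robot, and variables do not carry over. Pictures are saved under pics/ and viewed, at most 10 in all, crops included, and the job is handed in when it is done.

Besides the shell and the picture viewer there is one more tool, called after "Emit:" as name(argument=value, ...), one argument or row to a line, values as JSON. step_arm: Moves the arm, as the interface text tells. Its arguments: {"type":"object","properties":{"moves":{"type":"array","items":{"type":"object","properties":{"delta_rot":{"type":"array","items":{"type":"number"}},"dp":{"type":"array","items":{"type":"number"}},"fingers":{"type":"number"}}}}},"required":["moves"]}

```bash
mkdir -p pics; cat > h.py <<'E'
import numpy as np, cv2
from rig import robot
def cloud(cam, depth):
    i=robot.camera_info(cam);K=np.array(i["mtx"]);T=np.array(i["pose"])
    v,u=np.mgrid[:480,:640]
    P=np.stack([(u-K[0,2])/K[0,0]*depth,(v-K[1,2])/K[1,1]*depth,depth],-1)
    return P@T[:3,:3].T+T[:3,3]
E
python3 - <<'E'
from h import *
for c in("scene","top"):
    p,d=robot.read_camera(c);cv2.imwrite(f"pics/{c}0.png",p);np.save(f"{c}0.npy",d)
    print(c,np.round(robot.camera_info(c)["pose"],3).tolist(),np.array(robot.camera_info(c)["mtx"])[0,0])
    W=cloud(c,d)
    for l in("moulding","clamp","stop","knob_top","rails","bridge_top","collar"):
        for r in robot.cut_out(l,c)[:2]:
            m=r["pixels"]&(d>0);print(l,round(r["conf"],2),np.round(r["bbox"]).tolist(),np.round(np.median(W[m],0),3) if m.any() else None)
s=robot.observe();print(s)
E
```

```text
scene [[0.633, 0.586, -0.505, 1.26], [0.774, -0.463, 0.432, -0.7], [0.019, -0.664, -0.747, 1.266], [0.0, 0.0, 0.0, 1.0]] 602.4068398888656
moulding 0.77 [234.0, 300.0, 50.0, 70.0] [ 0.542 -0.3    0.034]
moulding 0.68 [321.0, 191.0, 49.0, 48.0] [0.367 0.134 0.027]
clamp 0.89 [358.0, 212.0, 73.0, 85.0] [0.586 0.139 0.015]
clamp 0.66 [453.0, 270.0, 35.0, 24.0] [0.765 0.224 0.05 ]
stop 0.5 [408.0, 243.0, 8.0, 12.0] [0.578 0.19  0.029]
knob_top 0.56 [397.0, 214.0, 20.0, 17.0] [0.583 0.149 0.168]
knob_top 0.5 [354.0, 211.0, 74.0, 89.0] [0.586 0.139 0.015]
rails 0.81 [360.0, 210.0, 72.0, 89.0] [0.586 0.139 0.014]
bridge_top 0.63 [358.0, 212.0, 73.0, 90.0] [0.586 0.139 0.015]
collar 0.62 [395.0, 212.0, 22.0, 41.0] [0.582 0.151 0.164]
top [[0.006, -0.981, 0.194, 0.277], [-1.0, -0.01, -0.018, -0.023], [0.019, -0.194, -0.981, 1.257], [0.0, 0.0, 0.0, 1.0]] 532.3880651510675
moulding 0.78 [377.0, 377.0, 93.0, 25.0] [ 0.184 -0.29   0.028]
moulding 0.69 [224.0, 265.0, 20.0, 89.0] [0.356 0.139 0.028]
clamp 0.61 [189.0, 189.0, 98.0, 56.0] [0.569 0.132 0.014]
clamp 0.32 [181.0, 127.0, 36.0, 32.0] [0.7
[... 378 characters left out ...]
9]
{'t': 0.8, 'joint_positions': array([ 1.00849331,  0.59117215,  0.04839659,  1.60848683, -0.03332341,
        0.94272193, -0.03367175]), 'dq': array([ 0.00069301, -0.00033554, -0.00178311, -0.0011332 , -0.00122763,
        0.0007957 , -0.00013232]), 'tau': array([-4.43332965e-04, -5.48571002e+01,  1.54575661e+00, -1.98531550e+01,
        9.34099546e-03,  1.36611794e-03, -1.45992647e-06]), 'ee_pos': array([ 0.32758151, -0.64677903,  0.24232741]), 'tcp_rot': array([9.04766871e-06, 9.72647633e-01, 2.32285562e-01, 8.13201046e-07]), 'force': array([-0.52594067, -0.44052229, -0.00584325]), 'torque': array([-0.06029969, -0.02688591, -0.00448588]), 'grip_force': 0.0, 'width': 0.08554023580868776}
```

View pics/top0.png

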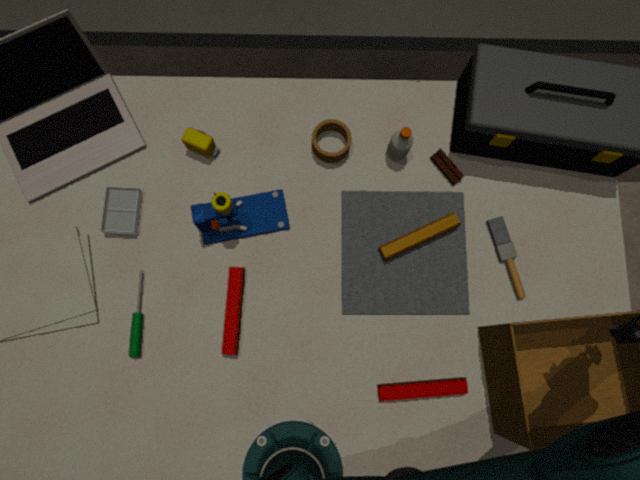

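View pics/scene0.png

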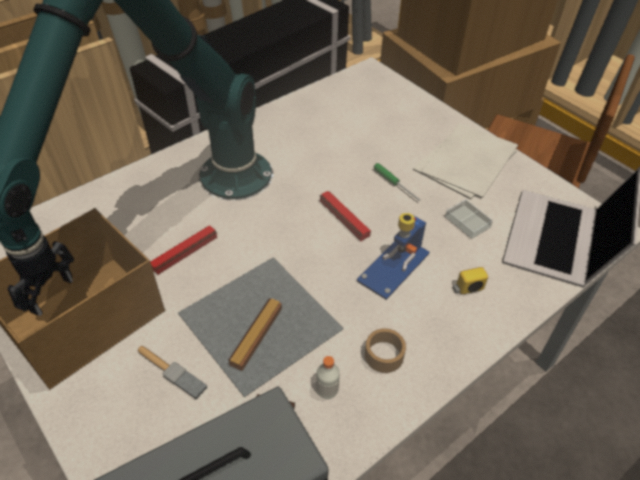

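The top view shows the wooden moulding on the mat at about (420,237). The clamp is at (240,215) with its mouth facing right, towards -y, and the knob is at (221,202). The red bars are decoys. Next I'll fit exact poses.

```bash
cat >> h.py <<'E'
def rect(P):
    (c,s,a)=cv2.minAreaRect((P[:,:2]*1000).astype(np.float32));b=cv2.boxPoints((c,s,a))
    e=[b[1]-b[0],b[2]-b[1]];e=max(e,key=np.linalg.norm)
    return np.round(c,1),np.round(sorted(s),1),round(np.degrees(np.arctan2(e[1],e[0]))%180,2)
E
python3 - <<'E'
from h import *
for c in("top","scene"):
    p=cv2.imread(f"pics/{c}0.png");d=np.load(f"{c}0.npy");W=cloud(c,d);h=cv2.cvtColor(p,cv2.COLOR_BGR2HSV).astype(int)
    x,y,z=np.moveaxis(W,-1,0);ok=d>0
    near=ok&(x>.4)&(x<.66)&(y>-.42)&(y<-.18)
    print(c,"mat z",np.median(z[near&(z<.015)]), "table", np.median(z[ok&(abs(x-.45)<.03)&(abs(y)<.03)]))
    m=near&(z>.026);print("mould",rect(W[m]),np.median(z[m]),np.percentile(z[m],[5,95]))
    cl=ok&(x>.45)&(x<.72)&(y>-.02)&(y<.27)
    blue=(h[...,0]>100)&(h[...,0]<125)&(h[...,1]>120)
    m=cl&blue&(z<.02)&(z>.004);print("bed",rect(W[m]),np.median(z[m]))
    m=cl&blue&(z>.09);print("arm",rect(W[m]),np.percentile(z[m],[5,50,95]))
    m=cl&(h[...,0]>20)&(h[...,0]<35)&(h[...,1]>120)&(z>.12);print("knob",m.sum(),np.median(W[m],0),z[m].max(),np.percentile(z[m],[20,50,80]))
    t=m&(z>np.percentile(z[m],90)-.005);print(" top",rect(W[t]),t.sum(),np.median(z[t]))
    m=cl&(h[...,0]<14)&(h[...,1]>150)&(z>.008)&(z<.05);print("stop",m.sum(),rect(W[m]) if m.sum()>5 else 0,np.percentile(z[m],[5,50,95]) if m.sum() else 0)
    m=ok&(x>.15)&(x<.42)&(y<-.4)&(y>-.75);print("box",np.percentile(z[m],[50,75,90]))
    m=ok&(z>.02)&(x>.3)&(y<-.1);
i=0
for f in("top0","scene0"):
    p=cv2.imread(f"pics/{f}.png")
    q=p[175:260,175:300] if f=="top0" else p[195:305,345:440]
    q=cv2.resize(q,(400,int(400*q.shape[0]/q.shape[1])),interpolation=cv2.INTER_CUBIC);cv2.imwrite(f"pics/c_{f}.png",np.clip(q*1.5,0,255))
a,b=[cv2.imread(f"pics/c_{f}.png") for f in("top0","scene0")]
H=max(a.shape[0],b.shape[0]);a,b=[cv2.copyMakeBorder(q,0,H-q.shape[0],0,0,0) for q in(a,b)]
cv2.imwrite("pics/crop1.png",np.hstack([a,b]))
E
```

```text
top mat z 0.005792126650693508 table 0.00016117943719407002
mould (array([ 535.4, -294.8]), array([ 36.9, 202.3]), np.float32(115.52)) 0.03477691406700356 [0.02917217 0.03933363]
bed (array([580.9, 125.1]), array([ 98.1, 205.1]), np.float32(101.75)) 0.011974025587500492
arm (array([569.7, 178.2]), array([42.9, 96.7]), np.float32(102.37)) [0.0985176  0.1096607  0.11316335]
knob 275 [0.57013203 0.15244668 0.16950568] 0.1748886946279269 [0.1663907  0.16950568 0.17200559]
 top (array([574.9, 154.9]), array([37.5, 38.7]), np.float32(45.18)) 182 0.17082217454431547
stop 95 (array([503.9, 165.8]), array([ 28.4, 137.8]), np.float32(29.66)) [0.02296167 0.03032364 0.03475381]
box [0.00454353 0.00911178 0.15657658]
scene mat z 0.0057059821238767405 table 0.0006436566146417189
mould (array([ 535.3, -293.7]), array([ 41.1, 207.7]), np.float32(115.68)) 0.034521800601985064 [0.02788602 0.03969479]
bed (array([0., 0.]), array([0., 0.]), np.float32(0.0)) nan
arm (array([568.7, 214.5]), array([ 7.6, 13.7]), np.float32(113.91)) [0.10506628 0.10976567 0.11312548]
knob 168 [0.58455824 0.14677668 0.16838443] 0.17641178321711237 [0.15809216 0.16838443 0.17215716]
 top (array([577.8, 153.9]), array([36.8, 37.2]), np.float32(19.07)) 84 0.17161058069902135
stop 51 (array([517.9, 166.7]), array([ 20.6, 153.9]), np.float32(25.17)) [0.02705645 0.03156951 0.03678666]
box [0.20083022 0.61254307 0.70070327]
  return _methods._mean(a, axis=axis, dtype=dtype,
  ret = ret.dtype.type(ret / rcount)
[ WARN:0@0.777] global loadsave.cpp:1063 imwrite_ Unsupported depth image for selected encoder is fallbacked to CV_8U.
```

View pics/crop1.png

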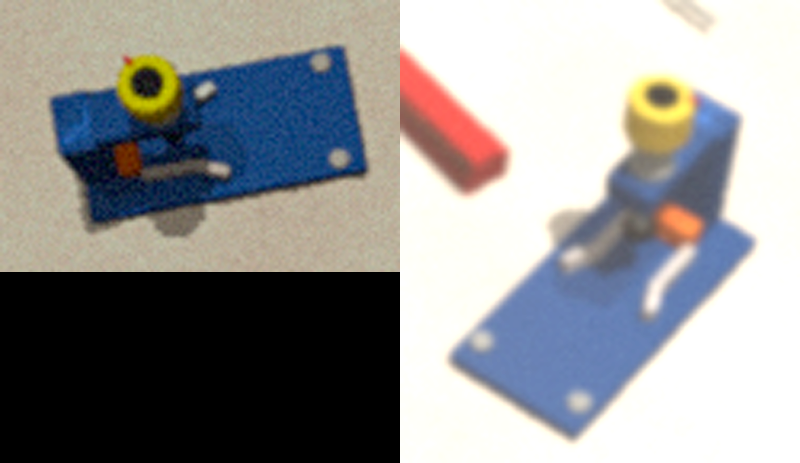

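The crop shows the bed with its rails and the orange stop under the arm, and the knob line at the upper left in the top view. The fits give:
- **Clamp:** origin about (575.3, 154.5) mm, yaw about 101.9°.
- **Moulding:** centre about (535.3, -294.3) mm, yaw about 115.6°.

```bash
cat >> h.py <<'E'
from scipy.spatial.transform import Rotation as Rn
def st():
    s=robot.observe();w,x,y,z=s["tcp_rot"];R=Rn.from_quat([x,y,z,w]);X=R.as_matrix()
    print("t",round(s["t"],2),"ee",np.round(s["ee_pos"]*1000,1),"yaw",round(np.degrees(np.arctan2(X[1,0],X[0,0])),2),"tilt",round(np.degrees(np.arccos(-X[2,2])),2),
     "F",np.round(s["force"],1),"T",np.round(s["torque"],3),"w",round(s["width"]*1000,1),"g",round(s["grip_force"],1),"q1,7",np.round(s["joint_positions"][[0,6]],2));return s,X
def plan(p,yaw):
    s,X=st();a=np.radians(yaw);G=np.array([[np.cos(a),np.sin(a),0],[np.sin(a),-np.cos(a),0],[0,0,-1]]).T.T
    print("dp",np.round(X.T@(np.array(p)-s["ee_pos"]*1000),1),"rot",np.round(Rn.from_matrix(X.T@G).as_rotvec(),3))
E
python3 - <<'E'
from h import *
plan([546.1,-316.8,240],115.6)
E
```

```text
t 0.8 ee [ 327.6 -646.8  242.3] yaw 26.86 tilt 0.0 F [-0.5 -0.4 -0. ] T [-0.06  -0.027 -0.004] w 85.5 g 0.0 q1,7 [ 1.01 -0.03]
dp [ 344.  -195.6    2.3] rot [ 0.     0.    -1.549]
```

Emit:
step_arm(
  moves=[
    {"dp":[344,-195.6,2],"delta_rot":[0,0,-1.549],"fingers":0},
    {"dp":[344,-195.6,2],"delta_rot":[0,0,-1.549],"fingers":0},
    {"dp":[344,-195.6,2],"delta_rot":[0,0,-1.549],"fingers":0},
    {"dp":[344,-195.6,2],"delta_rot":[0,0,-1.549],"fingers":0},
    {"dp":[344,-195.6,2],"delta_rot":[0,0,-1.549],"fingers":0},
    {"dp":[344,-195.6,2],"delta_rot":[0,0,-1.549],"fingers":0},
    {"dp":[344,-195.6,2],"delta_rot":[0,0,-1.549],"fingers":0},
    {"dp":[344,-195.6,2],"delta_rot":[0,0,-1.549],"fingers":0},
  ],
)

```text
t: 1.47
ee_pos: [0.5124, -0.3673, 0.241]
tcp_rot: [0.0, 0.74, 0.672, -0.0]
force: [0.8, -0.4, -0.1]
width: 0.0858
grip_force: 0.0
```

```bash
python3 -c "
from h import *
plan([546.1,-316.8,100],115.6)"
```

```text
t 1.47 ee [ 512.4 -367.3  241. ] yaw 84.49 tilt 0.04 F [ 0.8 -0.4 -0.1] T [ 0.013 -0.04  -0.051] w 85.8 g 0.0 q1,7 [0.72 0.31]
dp [ 53.5  28.6 141. ] rot [ 0.     0.001 -0.543]
```

Emit:
step_arm(
  moves=[
    {"dp":[53.5,28.6,60],"delta_rot":[0,0,-0.543],"fingers":0},
    {"dp":[53.5,28.6,100],"delta_rot":[0,0,-0.543],"fingers":0},
    {"dp":[53.5,28.6,141],"delta_rot":[0,0,-0.543],"fingers":0},
    {"dp":[53.5,28.6,141],"delta_rot":[0,0,-0.543],"fingers":0},
    {"dp":[53.5,28.6,141],"delta_rot":[0,0,-0.543],"fingers":0},
    {"dp":[53.5,28.6,141],"delta_rot":[0,0,-0.543],"fingers":0},
    {"dp":[53.5,28.6,141],"delta_rot":[0,0,-0.543],"fingers":0},
  ],
)

```text
t: 2.05
ee_pos: [0.5459, -0.3189, 0.0996]
tcp_rot: [0.0, 0.536, 0.844, 0.0]
force: [0.3, 0.0, 0.9]
width: 0.0857
grip_force: 0.0
```

```bash
python3 -c "
from h import *
plan([546.1,-316.8,21],115.6)"
```

```text
t 2.05 ee [ 545.9 -318.9   99.6] yaw 115.17 tilt 0.02 F [0.3 0.  0.9] T [-0.025 -0.011  0.005] w 85.7 g 0.0 q1,7 [0.68 0.57]
dp [ 1.9  1.1 78.6] rot [ 0.     0.    -0.007]
```

Emit:
step_arm(
  moves=[
    {"dp":[2,1,40],"delta_rot":[0,0,-0.007],"fingers":0},
    {"dp":[2,1,68],"delta_rot":[0,0,-0.007],"fingers":0},
    {"dp":[2,1,78.5],"delta_rot":[0,0,-0.007],"fingers":0},
    {"dp":[2,1,78.5],"delta_rot":[0,0,-0.007],"fingers":0.3},
    {"dp":[2,1,78.5],"delta_rot":[0,0,-0.007],"fingers":1},
    {"dp":[2,1,78.5],"delta_rot":[0,0,-0.007],"fingers":1},
    {"dp":[2,1,78.5],"delta_rot":[0,0,-0.007],"fingers":1},
    {"dp":[2,1,78.5],"delta_rot":[0,0,-0.007],"fingers":1},
  ],
)

```text
t: 2.72
ee_pos: [0.5472, -0.3172, 0.0234]
tcp_rot: [0.002, 0.532, 0.846, 0.0]
force: [-0.2, 0.1, 7.3]
width: 0.0346
grip_force: 62.8
```

```bash
python3 -c "
from h import *
plan([546.1,-316.8,21],115.6)"
```

```text
t 2.72 ee [ 547.2 -317.2   23.4] yaw 115.65 tilt 0.24 F [-0.2  0.1  7.3] T [-0.016  0.179  0.007] w 34.6 g 62.8 q1,7 [0.63 0.53]
dp [ 0.9 -0.8  2.4] rot [0.002 0.003 0.001]
```

Emit:
step_arm(
  moves=[
    {"dp":[0,0,-20],"delta_rot":[0,0,0],"fingers":1},
    {"dp":[0,0,-60],"delta_rot":[0,0,0],"fingers":1},
    {"dp":[0,0,-100],"delta_rot":[0,0,0],"fingers":1},
    {"dp":[0,0,-100],"delta_rot":[0,0,0],"fingers":1},
    {"dp":[0,0,-100],"delta_rot":[0,0,0],"fingers":1},
  ],
)

```text
t: 3.13
ee_pos: [0.5478, -0.3174, 0.1249]
tcp_rot: [0.004, 0.533, 0.846, 0.0]
force: [-1.4, -0.0, -1.3]
width: 0.0345
grip_force: 61.8
```

```bash
python3 - <<'E'
from h import *
for c in("top","scene"):
    p,d=robot.read_camera(c);W=cloud(c,d);x,y,z=np.moveaxis(W,-1,0)
    cv2.imwrite(f"pics/{c}1.png",p)
    h=cv2.cvtColor(p,cv2.COLOR_BGR2HSV).astype(int)
    m=(d>0)&(x>.4)&(x<.66)&(y>-.44)&(y<-.16)&(h[...,1]>110)&(h[...,0]>8)&(h[...,0]<30)&(z>.07)&(z<.17)
    P=W[m];print(c,m.sum(),rect(P));
    A=np.c_[P[:,:2],np.ones(len(P))];print(np.linalg.lstsq(A,P[:,2],rcond=None)[0],np.percentile(z[m],[5,50,95]))
a=np.radians(101.9);u=np.array([np.cos(a),np.sin(a)])
o=np.array([575.3,154.5])-175*u
print(o);plan([*o,120],101.9)
E
```

```text
top 936 (array([ 521.5, -263.5]), array([ 53.6, 133.1]), np.float32(107.33))
[-0.01195817 -0.01783428  0.13729629] [0.13022352 0.13609717 0.14021018]
scene 785 (array([ 536.1, -293.4]), array([ 38.3, 201.4]), np.float32(116.37))
[-0.11255951 -0.04402032  0.18110492] [0.12586301 0.13377553 0.13838502]
[611.38573244 -16.73907239]
t 3.23 ee [ 544.8 -316.4  121.3] yaw 115.65 tilt 0.03 F [-0.8  0.2 -1.7] T [ 0.015 -0.     0.066] w 34.6 g 61.8 q1,7 [0.69 0.59]
dp [241.4 189.7   1.2] rot [-0.001  0.     0.24 ]
```

View pics/scene1.png

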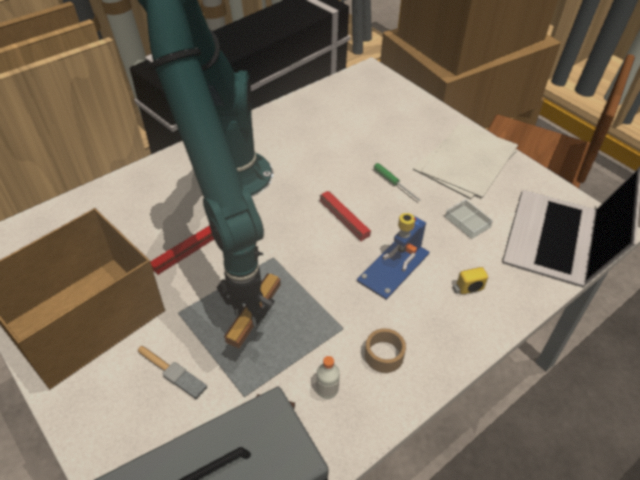

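The moulding is held level in the gripper at (250,310) and the table is otherwise unchanged. Next I carry it to the clamp mouth.

Emit:
step_arm(
  moves=[
    {"dp":[241,189.5,1],"delta_rot":[0,0,0.24],"fingers":1},
    {"dp":[241,189.5,1],"delta_rot":[0,0,0.24],"fingers":1},
    {"dp":[241,189.5,1],"delta_rot":[0,0,0.24],"fingers":1},
    {"dp":[241,189.5,1],"delta_rot":[0,0,0.24],"fingers":1},
    {"dp":[241,189.5,1],"delta_rot":[0,0,0.24],"fingers":1},
    {"dp":[241,189.5,1],"delta_rot":[0,0,0.24],"fingers":1},
    {"dp":[241,189.5,1],"delta_rot":[0,0,0.24],"fingers":1},
    {"dp":[241,189.5,1],"delta_rot":[0,0,0.24],"fingers":1},
  ],
)

```text
t: 3.9
ee_pos: [0.612, -0.0075, 0.1188]
tcp_rot: [-0.002, 0.626, 0.78, 0.002]
force: [0.4, 1.8, -0.3]
width: 0.0345
grip_force: 61.7
```

Emit:
step_arm(
  moves=[
    {"dp":[0,0,0],"delta_rot":[0,0,0],"fingers":1},
    {"dp":[0,0,0],"delta_rot":[0,0,0],"fingers":1},
  ],
)

```text
t: 4.07
ee_pos: [0.6107, -0.0154, 0.1185]
tcp_rot: [-0.001, 0.628, 0.778, -0.001]
force: [0.6, -0.4, -1.3]
width: 0.0348
grip_force: 61.7
```

```bash
python3 - <<'E'
from h import *
d=np.load("top0.npy");W=cloud("top",d);x,y,z=np.moveaxis(W,-1,0)
m=(d>0)&(z>.04)&(x>.6)&(x<.85)&(y>-.15)&(y<.08);print("tape",rect(W[m]))
p,d=robot.read_camera("scene");W=cloud("scene",d);x,y,z=np.moveaxis(W,-1,0);cv2.imwrite("pics/scene2.png",p)
h=cv2.cvtColor(p,cv2.COLOR_BGR2HSV).astype(int)
m=(d>0)&(x>.5)&(x<.7)&(y>-.17)&(y<.12)&(h[...,1]>110)&(h[...,0]>8)&(h[...,0]<30)&(z>.07)&(z<.145)
P=W[m];print(m.sum(),rect(P),np.percentile(P[:,2],[5,50,95]))
a=np.radians(101.9);u=np.array([np.cos(a),np.sin(a)])
o=np.array([575.3,154.5])-175*u
plan([*o,45],101.9)
E
```

```text
tape (array([769.1, -84.3]), array([91.8, 94.6]), np.float32(0.17))
520 (array([607.8,  11.4]), array([ 36.7, 203.2]), np.float32(102.26)) [0.1234429  0.13025621 0.13522105]
t 4.12 ee [610.5 -17.8 118.6] yaw 101.93 tilt 0.22 F [ 0.5 -0.6 -2. ] T [-0.089 -0.031 -0.004] w 34.9 g 61.7 q1,7 [ 0.13 -0.07]
dp [ 0.9  1.4 73.6] rot [-0.004  0.     0.001]
```

Emit:
step_arm(
  moves=[
    {"dp":[1,1.4,40],"delta_rot":[0,0,0],"fingers":1},
    {"dp":[1,1.4,74],"delta_rot":[0,0,0],"fingers":1},
    {"dp":[1,1.4,84],"delta_rot":[0,0,0],"fingers":1},
    {"dp":[1,1.4,84],"delta_rot":[0,0,0],"fingers":1},
    {"dp":[1,1.4,86],"delta_rot":[0,0,0],"fingers":1},
    {"dp":[1,1.4,87],"delta_rot":[0,0,0],"fingers":1},
    {"dp":[1,1.4,87],"delta_rot":[0,0,0],"fingers":1},
  ],
)

```text
t: 4.7
ee_pos: [0.6143, -0.0162, 0.0346]
tcp_rot: [0.001, 0.63, 0.776, 0.001]
force: [-0.0, 0.3, -1.7]
width: 0.0347
grip_force: 61.5
```

```bash
python3 - <<'E'
from h import *
p,d=robot.read_camera("scene");W=cloud("scene",d);x,y,z=np.moveaxis(W,-1,0)
h=cv2.cvtColor(p,cv2.COLOR_BGR2HSV).astype(int);cv2.imwrite("pics/scene3.png",cv2.resize(p[190:320,330:470],None,fx=4,fy=4))
m=(d>0)&(x>.5)&(x<.7)&(y>-.17)&(y<.12)&(h[...,1]>110)&(h[...,0]>8)&(h[...,0]<30)&(z>.02)&(z<.06)
P=W[m];print(m.sum(),rect(P),np.percentile(P[:,2],[5,50,95]))
a=np.radians(101.9);u=np.array([np.cos(a),np.sin(a)])
o=np.array([575.3,154.5])-175*u
plan([*o,30],101.9)
E
```

```text
479 (array([611.,  10.]), array([ 37.2, 203. ]), np.float32(101.73)) [0.03949139 0.04597945 0.05120333]
t 4.75 ee [614.3 -16.   34.7] yaw 101.89 tilt 0.16 F [-0.8 -0.1 -0.4] T [ 0.001 -0.041 -0.017] w 34.8 g 61.5 q1,7 [ 0.09 -0.12]
dp [-0.1 -3.   4.7] rot [ 0.003  0.001 -0.   ]
```

View pics/scene3.png

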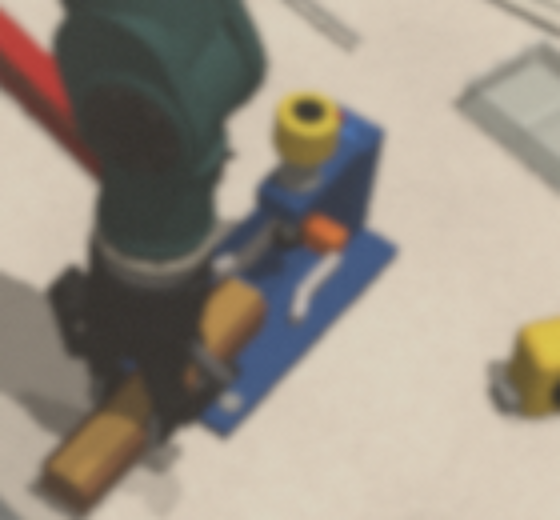

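The moulding sits over the mouth, facing the rails, about 5 mm above the bed and about 3 mm to one side. I'll correct that and touch down.

Emit:
step_arm(
  moves=[
    {"dp":[0,-3,2],"delta_rot":[0,0,0],"fingers":1},
    {"dp":[0,-3,4],"delta_rot":[0,0,0],"fingers":1},
    {"dp":[0,-3,5],"delta_rot":[0,0,0],"fingers":1},
    {"dp":[0,-3,5],"delta_rot":[0,0,0],"fingers":1},
  ],
)

```text
t: 5.08
ee_pos: [0.6101, -0.0167, 0.029]
tcp_rot: [0.0, 0.63, 0.777, -0.0]
force: [-2.4, -1.3, 5.9]
width: 0.0346
grip_force: 62.7
```

```bash
python3 - <<'E'
from h import *
a=np.radians(101.9);u=np.array([np.cos(a),np.sin(a)])
plan([*(np.array([575.3,154.5])-175*u),29],101.9)
E
```

```text
t 5.08 ee [610.1 -16.7  29. ] yaw 101.92 tilt 0.04 F [-2.4 -1.3  5.9] T [0.063 0.42  0.051] w 34.6 g 62.7 q1,7 [ 0.08 -0.12]
dp [-0.3  1.3 -0. ] rot [-0.     0.001  0.   ]
```

Emit:
step_arm(
  moves=[
    {"dp":[8,1,-0.4],"delta_rot":[0,0,0],"fingers":1},
    {"dp":[16,1,-0.4],"delta_rot":[0,0,0],"fingers":1},
    {"dp":[24,1,-0.4],"delta_rot":[0,0,0],"fingers":1},
    {"dp":[30,1,-0.4],"delta_rot":[0,0,0],"fingers":1},
    {"dp":[36,1,-0.4],"delta_rot":[0,0,0],"fingers":1},
    {"dp":[42,1,-0.4],"delta_rot":[0,0,0],"fingers":1},
    {"dp":[48,1,-0.4],"delta_rot":[0,0,0],"fingers":1},
    {"dp":[48,1,-0.4],"delta_rot":[0,0,0],"fingers":1},
  ],
)

```text
t: 5.75
ee_pos: [0.602, 0.0326, 0.0294]
tcp_rot: [0.001, 0.629, 0.777, 0.001]
force: [-0.5, -0.9, 6.5]
width: 0.0344
grip_force: 62.6
```

```bash
python3 - <<'E'
from h import *
a=np.radians(101.9);u=np.array([np.cos(a),np.sin(a)])
plan([*(np.array([575.3,154.5])-95*u),29],101.9)
p,d=robot.read_camera("scene");cv2.imwrite("pics/scene4.png",cv2.resize(p[190:320,330:470],None,fx=4,fy=4))
E
```

```text
t 5.75 ee [602.   32.6  29.4] yaw 102.04 tilt 0.11 F [-0.5 -0.9  6.5] T [-0.233  0.107 -0.009] w 34.4 g 62.6 q1,7 [-0.01 -0.19]
dp [29.7 -0.9  0.4] rot [ 0.002 -0.     0.003]
```

View pics/scene4.png

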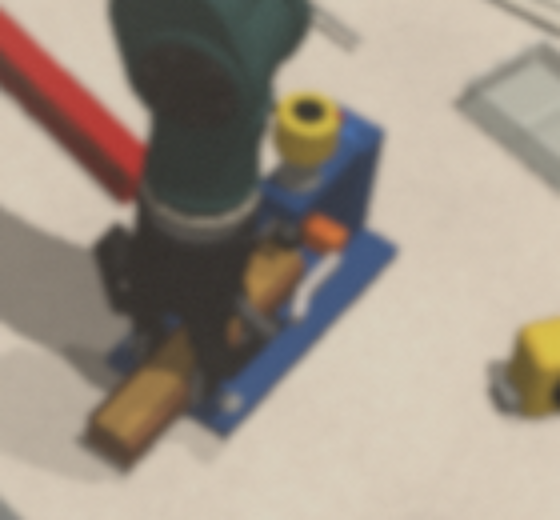

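The moulding is between the flared rails, heading under the foot, with about 30 mm left to go. I'll continue slowly.

Emit:
step_arm(
  moves=[
    {"dp":[4,-0.6,0],"delta_rot":[0,0,0],"fingers":1},
    {"dp":[8,-0.6,0],"delta_rot":[0,0,0],"fingers":1},
    {"dp":[12,-0.6,0],"delta_rot":[0,0,0],"fingers":1},
    {"dp":[16,-0.6,0],"delta_rot":[0,0,0],"fingers":1},
    {"dp":[19,-0.6,0],"delta_rot":[0,0,0],"fingers":1},
    {"dp":[22,-0.6,0],"delta_rot":[0,0,0],"fingers":1},
    {"dp":[22,-0.6,0],"delta_rot":[0,0,0],"fingers":1},
  ],
)

```text
t: 6.38
ee_pos: [0.597, 0.0529, 0.0294]
tcp_rot: [0.001, 0.629, 0.777, 0.001]
force: [0.9, -1.5, 6.5]
width: 0.0348
grip_force: 62.6
```

```bash
python3 - <<'E'
from h import *
a=np.radians(101.9);u=np.array([np.cos(a),np.sin(a)])
plan([*(np.array([575.3,154.5])-95*u),29],101.9)
E
```

```text
t 6.38 ee [597.   52.9  29.4] yaw 101.98 tilt 0.12 F [ 0.9 -1.5  6.5] T [-0.461 -0.129 -0.019] w 34.8 g 62.6 q1,7 [-0.05 -0.22]
dp [ 8.9 -0.3  0.4] rot [0.002 0.001 0.001]
```

Now I creep 1 mm per row.

Emit:
step_arm(
  moves=[
    {"dp":[1,0,0],"delta_rot":[0,0,0],"fingers":1},
    {"dp":[2,0,0],"delta_rot":[0,0,0],"fingers":1},
    {"dp":[3,0,0],"delta_rot":[0,0,0],"fingers":1},
    {"dp":[4,0,0],"delta_rot":[0,0,0],"fingers":1},
    {"dp":[5,0,0],"delta_rot":[0,0,0],"fingers":1},
    {"dp":[5,0,0],"delta_rot":[0,0,0],"fingers":1},
  ],
)

```text
t: 6.88
ee_pos: [0.5961, 0.057, 0.0294]
tcp_rot: [0.001, 0.63, 0.777, 0.0]
force: [0.7, -2.9, 5.8]
width: 0.0339
grip_force: 62.6
```

Emit:
step_arm(
  moves=[
    {"dp":[0.5,0,0],"delta_rot":[0,0,0],"fingers":1},
    {"dp":[1,0,0],"delta_rot":[0,0,0],"fingers":1},
    {"dp":[1.5,0,0],"delta_rot":[0,0,0],"fingers":1},
    {"dp":[1.5,0,0],"delta_rot":[0,0,0],"fingers":1},
  ],
)

```text
t: 7.22
ee_pos: [0.5958, 0.0583, 0.0294]
tcp_rot: [0.001, 0.63, 0.777, 0.0]
force: [0.5, -3.8, 6.3]
width: 0.0346
grip_force: 62.6
```

Emit:
step_arm(
  moves=[
    {"dp":[0.5,0,0],"delta_rot":[0,0,0],"fingers":1},
    {"dp":[1,0,0],"delta_rot":[0,0,0],"fingers":1},
    {"dp":[1.5,0,0],"delta_rot":[0,0,0],"fingers":1},
    {"dp":[1.5,0,0],"delta_rot":[0,0,0],"fingers":1},
  ],
)

```text
t: 7.55
ee_pos: [0.5955, 0.0597, 0.0294]
tcp_rot: [0.001, 0.63, 0.777, 0.0]
force: [1.4, -3.9, 6.8]
width: 0.0346
grip_force: 62.6
```

Emit:
step_arm(
  moves=[
    {"dp":[0.5,0,0],"delta_rot":[0,0,0],"fingers":1},
    {"dp":[1,0,0],"delta_rot":[0,0,0],"fingers":1},
    {"dp":[1,0,0],"delta_rot":[0,0,0],"fingers":1},
  ],
)

```text
t: 7.8
ee_pos: [0.5953, 0.0607, 0.0294]
tcp_rot: [0.001, 0.63, 0.777, 0.0]
force: [0.7, -3.4, 6.4]
width: 0.0348
grip_force: 62.6
```

```bash
python3 - <<'E'
from h import *
a=np.radians(101.9);u=np.array([np.cos(a),np.sin(a)])
plan([*(np.array([575.3,154.5])-95*u),29],101.9)
p,d=robot.read_camera("scene");cv2.imwrite("pics/scene5.png",cv2.resize(p[190:320,330:470],None,fx=4,fy=4))
E
```

```text
t 7.8 ee [595.3  60.7  29.4] yaw 101.92 tilt 0.14 F [ 0.7 -3.4  6.4] T [-0.732 -0.213 -0.017] w 34.8 g 62.6 q1,7 [-0.06 -0.24]
dp [ 0.9 -0.3  0.4] rot [0.002 0.001 0.   ]
```

View pics/scene5.png

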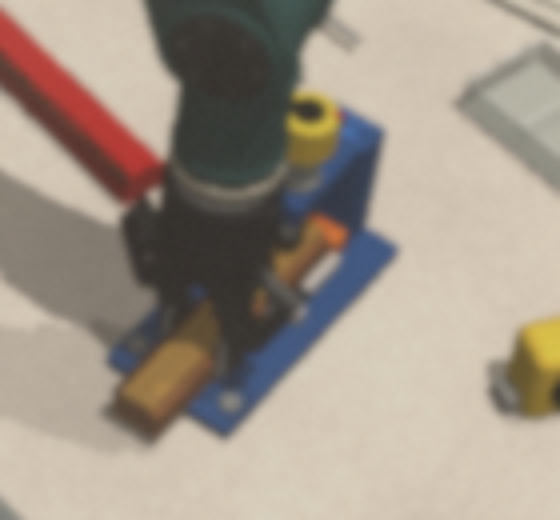

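The moulding's end is close to the orange stop at (325,232). The force is still only friction, so I keep creeping.

Emit:
step_arm(
  moves=[
    {"dp":[0.5,0,0],"delta_rot":[0,0,0],"fingers":1},
    {"dp":[1,0,0],"delta_rot":[0,0,0],"fingers":1},
    {"dp":[1.5,0,0],"delta_rot":[0,0,0],"fingers":1},
    {"dp":[1.5,0,0],"delta_rot":[0,0,0],"fingers":1},
  ],
)

```text
t: 8.18
ee_pos: [0.595, 0.062, 0.0294]
tcp_rot: [0.001, 0.63, 0.777, 0.0]
force: [1.1, -3.0, 5.9]
width: 0.0347
grip_force: 62.6
```

Emit:
step_arm(
  moves=[
    {"dp":[0.5,0,0],"delta_rot":[0,0,0],"fingers":1},
    {"dp":[1,0,0],"delta_rot":[0,0,0],"fingers":1},
    {"dp":[1,0,0],"delta_rot":[0,0,0],"fingers":1},
  ],
)

```text
t: 8.43
ee_pos: [0.595, 0.062, 0.0294]
tcp_rot: [0.002, 0.63, 0.777, -0.0]
force: [1.3, -6.4, 6.2]
width: 0.0347
grip_force: 62.6
```

Emit:
step_arm(
  moves=[
    {"dp":[0.5,0,0],"delta_rot":[0,0,0],"fingers":1},
    {"dp":[1,0,0],"delta_rot":[0,0,0],"fingers":1},
    {"dp":[1,0,0],"delta_rot":[0,0,0],"fingers":1},
  ],
)

```text
t: 8.68
ee_pos: [0.595, 0.0621, 0.0294]
tcp_rot: [0.002, 0.63, 0.776, -0.0]
force: [1.0, -6.7, 6.0]
width: 0.0347
grip_force: 62.6
```

The moulding is home: motion stopped and the force rose. I'll release it and go up.

Emit:
step_arm(
  moves=[
    {"dp":[0,0,0],"delta_rot":[0,0,0],"fingers":0},
    {"dp":[0,0,0],"delta_rot":[0,0,0],"fingers":0},
    {"dp":[0,0,0],"delta_rot":[0,0,0],"fingers":0},
    {"dp":[0,0,0],"delta_rot":[0,0,0],"fingers":0},
    {"dp":[0,0,0],"delta_rot":[0,0,0],"fingers":0},
    {"dp":[0,0,-10],"delta_rot":[0,0,0],"fingers":0},
    {"dp":[0,0,-40],"delta_rot":[0,0,0],"fingers":0},
    {"dp":[0,0,-80],"delta_rot":[0,0,0],"fingers":0},
  ],
)

```text
t: 9.35
ee_pos: [0.591, 0.0643, 0.1071]
tcp_rot: [-0.002, 0.63, 0.777, -0.003]
force: [0.5, 0.2, 0.1]
width: 0.0854
grip_force: 0.0
```

Emit:
step_arm(
  moves=[
    {"dp":[0,0,-40],"delta_rot":[0,0,0],"fingers":0},
    {"dp":[0,0,-80],"delta_rot":[0,0,0],"fingers":0},
    {"dp":[0,0,-115],"delta_rot":[0,0,0],"fingers":0},
    {"dp":[-40,0,-115],"delta_rot":[0,0,0],"fingers":0},
    {"dp":[-80,0,-115],"delta_rot":[0,0,0],"fingers":0},
    {"dp":[-80,0,-115],"delta_rot":[0,0,0],"fingers":0},
    {"dp":[-80,0,-115],"delta_rot":[0,0,0],"fingers":0},
  ],
)

```text
t: 9.93
ee_pos: [0.6101, -0.018, 0.2242]
tcp_rot: [0.001, 0.633, 0.775, -0.001]
force: [0.7, 0.4, 0.1]
width: 0.0853
grip_force: 0.0
```

```bash
python3 - <<'E'
from h import *
st()
for c in("top","scene"):
    p,d=robot.read_camera(c);W=cloud(c,d);x,y,z=np.moveaxis(W,-1,0)
    cv2.imwrite(f"pics/{c}6.png",p)
    h=cv2.cvtColor(p,cv2.COLOR_BGR2HSV).astype(int);ok=d>0
    cl=ok&(x>.45)&(x<.72)&(y>-.06)&(y<.27)
    m=cl&(h[...,0]>8)&(h[...,0]<30)&(h[...,1]>110)&(z>.022)&(z<.06);print("mould",m.sum(),rect(W[m]))
    k=cl&(h[...,0]>18)&(h[...,0]<35)&(h[...,1]>120)&(z>.12)&(z<.18)
    t=k&(z>np.percentile(z[k],90)-.005);print("knob",rect(W[t]),t.sum(),np.median(z[t]))
a=cv2.imread("pics/top6.png")[175:275,175:300];b=cv2.imread("pics/scene6.png")[195:305,345:440]
cv2.imwrite("pics/crop6.png",np.hstack([cv2.resize(q,(400,400),interpolation=cv2.INTER_CUBIC) for q in(a,b)]))
E
```

```text
t 9.93 ee [610.1 -18.  224.2] yaw 101.53 tilt 0.11 F [0.7 0.4 0.1] T [ 0.051 -0.003  0.034] w 85.3 g 0.0 q1,7 [ 0.15 -0.01]
mould 1142 (array([568.1,  81.3]), array([135.7, 204.4]), np.float32(128.13))
knob (array([574.8, 154.8]), array([37.4, 39.3]), np.float32(27.55)) 197 0.17084333757276338
mould 715 (array([590.3,  96.2]), array([ 38.9, 219.7]), np.float32(100.72))
knob (array([577.5, 155.3]), array([36. , 36.3]), np.float32(133.83)) 101 0.17075377583091078
```

View pics/crop6.png

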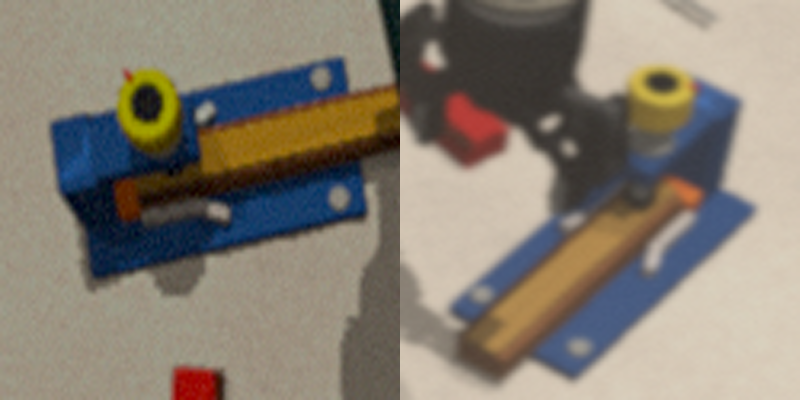

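The top and scene crops show the moulding straight between the rails, with its end touching the orange stop and the foot above it. Next is the knob: pre-rotate counter-clockwise while moving over it.

```bash
python3 - <<'E'
from h import *
plan([575.5,155,224],101.5+60)
E
```

```text
t 10.03 ee [609.6 -13.3 223.7] yaw 101.91 tilt 0.05 F [-0.3  0.3 -0.9] T [ 0.04  -0.057  0.017] w 85.4 g 0.0 q1,7 [ 0.14 -0.01]
dp [ 1.717e+02  1.400e+00 -1.000e-01] rot [ 0.00e+00 -1.00e-03 -1.04e+00]
```

Emit:
step_arm(
  moves=[
    {"dp":[171.7,1.4,0],"delta_rot":[0,0,-2.0],"fingers":0},
    {"dp":[171.7,1.4,0],"delta_rot":[0,0,-2.0],"fingers":0},
    {"dp":[171.7,1.4,0],"delta_rot":[0,0,-2.0],"fingers":0},
    {"dp":[171.7,1.4,0],"delta_rot":[0,0,-2.0],"fingers":0},
    {"dp":[171.7,1.4,0],"delta_rot":[0,0,-2.0],"fingers":0},
    {"dp":[171.7,1.4,0],"delta_rot":[0,0,-2.0],"fingers":0},
    {"dp":[171.7,1.4,0],"delta_rot":[0,0,-2.0],"fingers":0},
    {"dp":[171.7,1.4,0],"delta_rot":[0,0,-2.0],"fingers":0},
  ],
)

```text
t: 10.7
ee_pos: [0.5746, 0.1574, 0.2236]
tcp_rot: [-0.0, 0.175, 0.985, 0.0]
force: [-0.2, -0.7, -0.3]
width: 0.0852
grip_force: 0.0
```

```bash
python3 - <<'E'
from h import *
plan([575.5,155,224],-140)
print(robot.observe()["joint_positions"].round(2))
E
```

```text
t 10.7 ee [574.6 157.4 223.6] yaw 159.85 tilt 0.06 F [-0.2 -0.7 -0.3] T [-0.018  0.009  0.002] w 85.2 g 0.0 q1,7 [0.05 0.54]
dp [-1.7 -1.9 -0.4] rot [ 1.00e-03 -1.00e-03 -1.05e+00]
[ 0.05  0.5  -0.55  1.91  0.35  0.83  0.54]
```

Emit:
step_arm(
  moves=[
    {"dp":[-1.7,-1.9,0],"delta_rot":[0,0,-0.98],"fingers":0},
    {"dp":[-1.7,-1.9,0],"delta_rot":[0,0,-0.98],"fingers":0},
    {"dp":[-1.7,-1.9,0],"delta_rot":[0,0,-0.98],"fingers":0},
    {"dp":[-1.7,-1.9,0],"delta_rot":[0,0,-0.98],"fingers":0},
    {"dp":[-1.7,-1.9,0],"delta_rot":[0,0,-0.98],"fingers":0},
    {"dp":[-1.7,-1.9,0],"delta_rot":[0,0,-0.98],"fingers":0},
    {"dp":[-1.7,-1.9,0],"delta_rot":[0,0,-0.98],"fingers":0},
    {"dp":[-1.7,-1.9,0],"delta_rot":[0,0,-0.98],"fingers":0},
  ],
)

```text
t: 11.37
ee_pos: [0.5757, 0.1541, 0.2236]
tcp_rot: [-0.0, -0.308, 0.951, 0.0]
force: [-0.3, 0.7, 0.4]
width: 0.0855
grip_force: 0.0
```

```bash
python3 - <<'E'
from h import *
plan([575.5,155,154],-144)
print(robot.observe()["joint_positions"].round(2))
E
```

```text
t 11.37 ee [575.7 154.1 223.6] yaw -144.1 tilt 0.06 F [-0.3  0.7  0.4] T [ 0.014  0.009 -0.016] w 85.5 g 0.0 q1,7 [0.23 1.36]
dp [-0.3  0.8 69.6] rot [ 0.001 -0.    -0.002]
[ 0.23  0.57 -0.81  1.9   0.52  0.9   1.36]
```

Emit:
step_arm(
  moves=[
    {"dp":[-0.3,0.8,25],"delta_rot":[0,0,0],"fingers":0},
    {"dp":[-0.3,0.8,50],"delta_rot":[0,0,0],"fingers":0},
    {"dp":[-0.3,0.8,69.5],"delta_rot":[0,0,0],"fingers":0},
    {"dp":[-0.3,0.8,69.5],"delta_rot":[0,0,0],"fingers":0},
    {"dp":[-0.3,0.8,69.5],"delta_rot":[0,0,0],"fingers":0},
  ],
)

```text
t: 11.78
ee_pos: [0.5753, 0.1543, 0.1534]
tcp_rot: [-0.001, -0.305, 0.952, 0.0]
force: [0.5, 0.1, -0.2]
width: 0.0849
grip_force: 0.0
```

```bash
python3 - <<'E'
from h import *
plan([575.5,155,154],-144)
E
```

```text
t 11.78 ee [575.3 154.3 153.4] yaw -144.47 tilt 0.15 F [ 0.5  0.1 -0.2] T [ 0.04  -0.02  -0.033] w 84.9 g 0.0 q1,7 [0.17 1.28]
dp [-0.6  0.5 -0.6] rot [ 0.002 -0.002 -0.008]
```

Emit:
step_arm(
  moves=[
    {"dp":[0,0,0],"delta_rot":[0,0,0],"fingers":1},
    {"dp":[0,0,0],"delta_rot":[0,0,0],"fingers":1},
    {"dp":[0,0,0],"delta_rot":[0,0,0],"fingers":1},
    {"dp":[0,0,0],"delta_rot":[0,0,0],"fingers":1},
    {"dp":[0,0,0],"delta_rot":[0,0,0],"fingers":1},
    {"dp":[0,0,0],"delta_rot":[0,0,0],"fingers":1},
  ],
)

```text
t: 12.28
ee_pos: [0.5765, 0.1551, 0.1558]
tcp_rot: [0.001, -0.304, 0.953, 0.001]
force: [-2.8, 2.6, 5.4]
width: 0.038
grip_force: 59.7
```

```bash
python3 - <<'E'
from h import *
st()
E
```

```text
t 12.28 ee [576.5 155.1 155.8] yaw -144.56 tilt 0.16 F [-2.8  2.6  5.4] T [ 0.304  0.451 -0.066] w 38.0 g 59.7 q1,7 [0.17 1.28]
```

Emit:
step_arm(
  moves=[
    {"dp":[0,0,0.35],"delta_rot":[0,0,0.1],"fingers":1},
    {"dp":[0,0,0.7],"delta_rot":[0,0,0.2],"fingers":1},
    {"dp":[0,0,1.05],"delta_rot":[0,0,0.3],"fingers":1},
    {"dp":[0,0,1.4],"delta_rot":[0,0,0.4],"fingers":1},
    {"dp":[0,0,1.75],"delta_rot":[0,0,0.5],"fingers":1},
    {"dp":[0,0,2.1],"delta_rot":[0,0,0.6],"fingers":1},
    {"dp":[0,0,2.1],"delta_rot":[0,0,0.6],"fingers":1},
  ],
)

```text
t: 12.87
ee_pos: [0.5761, 0.1547, 0.1538]
tcp_rot: [0.0, -0.008, 1.0, 0.0]
force: [-2.6, 1.6, 6.4]
width: 0.0382
grip_force: 59.9
```

```bash
python3 - <<'E'
from h import *
st()
E
```

```text
t 12.87 ee [576.1 154.7 153.8] yaw -179.07 tilt 0.06 F [-2.6  1.6  6.4] T [0.016 0.649 0.125] w 38.2 g 59.9 q1,7 [0.07 0.79]
```

Emit:
step_arm(
  moves=[
    {"dp":[0,0,0.35],"delta_rot":[0,0,0.1],"fingers":1},
    {"dp":[0,0,0.35],"delta_rot":[0,0,0.1],"fingers":1},
    {"dp":[0,0,0.35],"delta_rot":[0,0,0.1],"fingers":1},
  ],
)

```text
t: 13.12
ee_pos: [0.5761, 0.1546, 0.1534]
tcp_rot: [0.0, 0.041, 0.999, 0.0]
force: [-3.5, 1.6, 7.2]
width: 0.0383
grip_force: 59.9
```

```bash
python3 -c "from h import *;st()"
```

```text
t 13.12 ee [576.1 154.6 153.4] yaw 175.35 tilt 0.05 F [-3.5  1.6  7.2] T [-0.007  0.739  0.066] w 38.3 g 59.9 q1,7 [0.05 0.71]
```

Emit:
step_arm(
  moves=[
    {"dp":[0,0,0.35],"delta_rot":[0,0,0.1],"fingers":1},
    {"dp":[0,0,0.35],"delta_rot":[0,0,0.1],"fingers":1},
    {"dp":[0,0,0.35],"delta_rot":[0,0,0.1],"fingers":1},
  ],
)

```text
t: 13.37
ee_pos: [0.576, 0.1546, 0.153]
tcp_rot: [0.0, 0.091, 0.996, 0.0]
force: [-3.7, 2.4, 8.3]
width: 0.0385
grip_force: 59.9
```

```bash
python3 -c "from h import *;st()"
```

```text
t 13.37 ee [576.  154.6 153. ] yaw 169.61 tilt 0.04 F [-3.7  2.4  8.3] T [-0.024  0.877  0.051] w 38.5 g 59.9 q1,7 [0.03 0.63]
```

Emit:
step_arm(
  moves=[
    {"dp":[0,0,0.35],"delta_rot":[0,0,0.1],"fingers":1},
    {"dp":[0,0,0.35],"delta_rot":[0,0,0.1],"fingers":1},
    {"dp":[0,0,0.35],"delta_rot":[0,0,0.1],"fingers":1},
  ],
)

```text
t: 13.62
ee_pos: [0.5759, 0.1545, 0.1526]
tcp_rot: [-0.0, 0.14, 0.99, 0.0]
force: [-3.4, 2.7, 8.0]
width: 0.0384
grip_force: 60.0
```

```bash
python3 -c "from h import *;st()"
```

```text
t 13.62 ee [575.9 154.5 152.6] yaw 163.88 tilt 0.03 F [-3.4  2.7  8. ] T [-0.031  0.903  0.013] w 38.4 g 60.0 q1,7 [0.01 0.55]
```

Emit:
step_arm(
  moves=[
    {"dp":[0,0,0.2],"delta_rot":[0,0,0.05],"fingers":1},
    {"dp":[0,0,0.35],"delta_rot":[0,0,0.1],"fingers":1},
  ],
)

```text
t: 13.78
ee_pos: [0.5758, 0.1545, 0.1523]
tcp_rot: [-0.0, 0.19, 0.982, 0.0]
force: [-3.7, 3.1, 8.6]
width: 0.0383
grip_force: 60.0
```

```bash
python3 -c "from h import *;st()"
```

```text
t 13.78 ee [575.8 154.5 152.3] yaw 158.07 tilt 0.04 F [-3.7  3.1  8.6] T [-0.074  0.986  0.18 ] w 38.3 g 60.0 q1,7 [-0.01  0.47]
```

Emit:
step_arm(
  moves=[
    {"dp":[0,0,0.2],"delta_rot":[0,0,0.05],"fingers":1},
    {"dp":[0,0,0.35],"delta_rot":[0,0,0.1],"fingers":1},
  ],
)

```text
t: 13.95
ee_pos: [0.5757, 0.1545, 0.1519]
tcp_rot: [-0.0, 0.239, 0.971, 0.0]
force: [-2.3, 0.9, 7.7]
width: 0.0382
grip_force: 60.1
```

```bash
python3 -c "from h import *;st()"
```

```text
t 13.95 ee [575.7 154.5 151.9] yaw 152.34 tilt 0.05 F [-2.3  0.9  7.7] T [-0.116  1.03   0.175] w 38.2 g 60.1 q1,7 [-0.03  0.39]
```

Emit:
step_arm(
  moves=[
    {"dp":[0,0,0.2],"delta_rot":[0,0,0.05],"fingers":1},
    {"dp":[0,0,0.35],"delta_rot":[0,0,0.1],"fingers":1},
  ],
)

```text
t: 14.12
ee_pos: [0.5755, 0.1545, 0.1515]
tcp_rot: [-0.001, 0.287, 0.958, 0.0]
force: [-3.7, 1.9, 8.4]
width: 0.0384
grip_force: 60.1
```

```bash
python3 -c "from h import *;st()"
```

```text
t 14.12 ee [575.5 154.5 151.5] yaw 146.61 tilt 0.06 F [-3.7  1.9  8.4] T [-0.07   1.117  0.175] w 38.4 g 60.1 q1,7 [-0.04  0.31]
```

Emit:
step_arm(
  moves=[
    {"dp":[0,0,0.2],"delta_rot":[0,0,0.05],"fingers":1},
    {"dp":[0,0,0.35],"delta_rot":[0,0,0.1],"fingers":1},
  ],
)

```text
t: 14.28
ee_pos: [0.5754, 0.1544, 0.1512]
tcp_rot: [-0.001, 0.335, 0.942, -0.0]
force: [-3.6, 1.2, 9.3]
width: 0.0382
grip_force: 60.1
```

```bash
python3 -c "from h import *;st()"
```

```text
t 14.28 ee [575.4 154.4 151.2] yaw 140.88 tilt 0.08 F [-3.6  1.2  9.3] T [-0.03   1.231  0.168] w 38.2 g 60.1 q1,7 [-0.06  0.23]
```

Emit:
step_arm(
  moves=[
    {"dp":[0,0,0.2],"delta_rot":[0,0,0.05],"fingers":1},
    {"dp":[0,0,0.35],"delta_rot":[0,0,0.1],"fingers":1},
  ],
)

```text
t: 14.45
ee_pos: [0.5753, 0.1545, 0.1509]
tcp_rot: [-0.001, 0.381, 0.924, -0.0]
force: [-4.7, 1.0, 9.3]
width: 0.0382
grip_force: 60.1
```

```bash
python3 -c "from h import *;st()"
```

```text
t 14.45 ee [575.3 154.5 150.9] yaw 135.15 tilt 0.1 F [-4.7  1.   9.3] T [-0.004  1.348  0.186] w 38.2 g 60.1 q1,7 [-0.08  0.15]
```

Emit:
step_arm(
  moves=[
    {"dp":[0,0,0.2],"delta_rot":[0,0,0.05],"fingers":1},
    {"dp":[0,0,0.35],"delta_rot":[0,0,0.1],"fingers":1},
  ],
)

```text
t: 14.62
ee_pos: [0.5752, 0.1545, 0.1505]
tcp_rot: [-0.001, 0.427, 0.904, -0.0]
force: [-3.8, 2.4, 9.2]
width: 0.0381
grip_force: 60.2
```

```bash
python3 -c "from h import *;st()"
```

```text
t 14.62 ee [575.2 154.5 150.5] yaw 129.42 tilt 0.11 F [-3.8  2.4  9.2] T [-0.007  1.403  0.229] w 38.1 g 60.2 q1,7 [-0.1   0.08]
```

Torque is starting to rise, so the foot is touching.

Emit:
step_arm(
  moves=[
    {"dp":[0,0,0.2],"delta_rot":[0,0,0.05],"fingers":1},
    {"dp":[0,0,0.35],"delta_rot":[0,0,0.1],"fingers":1},
  ],
)

```text
t: 14.78
ee_pos: [0.5751, 0.1547, 0.1504]
tcp_rot: [-0.001, 0.472, 0.882, -0.0]
force: [-4.9, 1.5, 11.5]
width: 0.0386
grip_force: 60.3
```

```bash
python3 -c "from h import *;st()"
```

```text
t 14.78 ee [575.1 154.7 150.4] yaw 123.71 tilt 0.13 F [-4.9  1.5 11.5] T [0.098 1.692 0.254] w 38.6 g 60.3 q1,7 [-0.12 -0.  ]
```

Emit:
step_arm(
  moves=[
    {"dp":[0,0,0.2],"delta_rot":[0,0,0.05],"fingers":1},
    {"dp":[0,0,0.2],"delta_rot":[0,0,0.1],"fingers":1},
  ],
)

```text
t: 14.95
ee_pos: [0.575, 0.1548, 0.1503]
tcp_rot: [-0.001, 0.515, 0.857, -0.0]
force: [-5.0, 2.0, 12.4]
width: 0.0387
grip_force: 60.4
```

```bash
python3 -c "from h import *;st()"
```

```text
t 14.95 ee [575.  154.8 150.3] yaw 118.01 tilt 0.14 F [-5.   2.  12.4] T [0.088 1.703 0.279] w 38.7 g 60.4 q1,7 [-0.14 -0.08]
```

Emit:
step_arm(
  moves=[
    {"dp":[0,0,0],"delta_rot":[0,0,0.05],"fingers":1},
  ],
)

```text
t: 15.03
ee_pos: [0.5749, 0.1549, 0.1503]
tcp_rot: [-0.001, 0.536, 0.844, -0.0]
force: [-3.8, 2.4, 11.8]
width: 0.0384
grip_force: 60.4
```

```bash
python3 -c "from h import *;st()"
```

```text
t 15.03 ee [574.9 154.9 150.3] yaw 115.15 tilt 0.15 F [-3.8  2.4 11.8] T [0.101 1.684 0.238] w 38.4 g 60.4 q1,7 [-0.15 -0.12]
```

Emit:
step_arm(
  moves=[
    {"dp":[0,0,0],"delta_rot":[0,0,0.05],"fingers":1},
  ],
)

```text
t: 15.12
ee_pos: [0.5749, 0.1549, 0.1503]
tcp_rot: [-0.001, 0.558, 0.83, -0.0]
force: [-4.5, 2.0, 12.2]
width: 0.0381
grip_force: 60.4
```

```bash
python3 -c "from h import *;st()"
```

```text
t 15.12 ee [574.9 154.9 150.3] yaw 112.23 tilt 0.16 F [-4.5  2.  12.2] T [ 0.098  1.816 -0.018] w 38.1 g 60.4 q1,7 [-0.16 -0.16]
```

Emit:
step_arm(
  moves=[
    {"dp":[0,0,0],"delta_rot":[0,0,0],"fingers":1},
    {"dp":[0,0,0],"delta_rot":[0,0,0],"fingers":1},
  ],
)

```text
t: 15.28
ee_pos: [0.5749, 0.1549, 0.1503]
tcp_rot: [-0.001, 0.557, 0.83, -0.0]
force: [-4.9, 1.5, 12.5]
width: 0.0381
grip_force: 60.3
```

```bash
python3 -c "
from h import *
st()
a,d=robot.read_camera('top');b,_=robot.read_camera('scene')
cv2.imwrite('pics/crop7.png',np.hstack([cv2.resize(q,(400,400),interpolation=cv2.INTER_CUBIC) for q in(a[175:235,190:250],b[200:255,375:430])]))"
```

```text
t 15.28 ee [574.9 154.9 150.3] yaw 112.27 tilt 0.17 F [-4.9  1.5 12.5] T [ 0.168  1.712 -0.154] w 38.1 g 60.3 q1,7 [-0.16 -0.16]
```

The torque has flipped to -0.154 N m, which is the click. I'll release and lift clear.

Emit:
step_arm(
  moves=[
    {"dp":[0,0,0],"delta_rot":[0,0,0],"fingers":0},
    {"dp":[0,0,0],"delta_rot":[0,0,0],"fingers":0},
    {"dp":[0,0,0],"delta_rot":[0,0,0],"fingers":0},
    {"dp":[0,0,0],"delta_rot":[0,0,0],"fingers":0},
    {"dp":[0,0,0],"delta_rot":[0,0,0],"fingers":0},
    {"dp":[0,0,-20],"delta_rot":[0,0,0],"fingers":0},
    {"dp":[0,0,-50],"delta_rot":[0,0,0],"fingers":0},
    {"dp":[0,0,-80],"delta_rot":[0,0,0],"fingers":0},
  ],
)

```text
t: 16.05
ee_pos: [0.5758, 0.1523, 0.2279]
tcp_rot: [-0.001, 0.558, 0.83, -0.001]
force: [0.5, 0.9, 1.0]
width: 0.0854
grip_force: 0.0
```

Emit:
step_arm(
  moves=[
    {"dp":[-40,0,-20],"delta_rot":[0,0,0],"fingers":0},
    {"dp":[-80,0,-20],"delta_rot":[0,0,0],"fingers":0},
    {"dp":[-120,0,-20],"delta_rot":[0,0,0],"fingers":0},
    {"dp":[-160,0,-20],"delta_rot":[0,0,0],"fingers":0},
    {"dp":[-160,0,-20],"delta_rot":[0,0,0],"fingers":0},
    {"dp":[-160,0,-20],"delta_rot":[0,0,0],"fingers":0},
  ],
)

```text
t: 16.55
ee_pos: [0.6379, -0.0, 0.2477]
tcp_rot: [0.0, 0.561, 0.828, -0.001]
force: [-0.9, 0.0, -0.1]
width: 0.0852
grip_force: 0.0
```

```bash
python3 -c "
from h import *
st()
a,d=robot.read_camera('top');b,_=robot.read_camera('scene')
cv2.imwrite('pics/crop8.png',np.hstack([cv2.resize(q,(400,400),interpolation=cv2.INTER_CUBIC) for q in(a[180:250,185:255],b[195:275,370:450])]))"
```

```text
t 16.55 ee [637.9  -0.  247.7] yaw 111.8 tilt 0.11 F [-0.9  0.  -0.1] T [ 0.045 -0.008  0.02 ] w 85.2 g 0.0 q1,7 [0.11 0.16]
```

View pics/crop8.png

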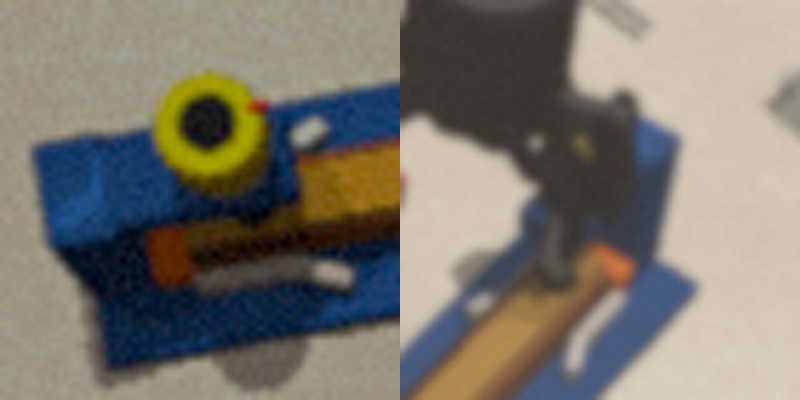

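The foot presses on the moulding, its end is against the orange stop, and the red line at (258,107) has turned as expected. The gripper is clear, so I'm handing in.

```bash
python3 -c "
from rig import robot
print(robot.hand_in())"
```

```text
the job is handed in; nothing more can be done
None
```

The moulding is clamped fully home against the orange stop, the knob was turned until it clicked once (a clear torque drop and reversal), the gripper let go, and the job is handed in; no verdict came back.

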